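# Level the printer riser and keep it pressed

### The job

Lay the yellow spirit level flat along the middle of the grey printer riser and let go of it, then turn the riser's red levelling foot until the bubble sits between its two marks while the level is pressed down (the board has spring play and is only true when pressed). Handle the level gently, with a soft grip of at most about 50 N and a light press of about 10 N, and leave the other things on the desk where they are. Finish while pressing down on the level with the bubble centred: the program ends holding that press, neither lifting off nor putting anything away.

Things in the scene. Friction and masses are not known exactly. Their poses are not given: they have to be found in the camera images.
- level: Yellow spirit level with black ends, a box 180 x 28 x 40 mm (long axis = its x, 40 mm tall), about 0.3 kg, lying loose on the desk at the start. Origin: centre of its underside; z up. The green vial window (54 mm long) is flush in the middle of its top face; the flat top beside the vial, towards the ends, is where to press. It may be laid either way round.
- bubble (a joint): Position in m of the white bubble (14 mm long) along the level's own +x; 0 is centred between the two black marks, which stand 20 mm apart. The bubble goes to the higher end, 8 mm per degree of slope, and takes about 1.5 s to settle. It counts as centred within 2.5 mm.
- shelf_mid (a point): Centre of the top face of the riser's grey board (160 mm along x, 360 mm long along y, 18 mm thick), about 75 mm above the desk. Axes: y along the board towards the red foot knob, x across it, z up. The board tilts slightly about an x-directed pivot 150 mm from this point towards -y (its fixed foot); the levelling foot lifts its +y end.
- shelf (a joint): Spring play of the board over its levelling foot, in rad: 0 when unloaded (also with the level lying on it), 0.014 when pressed fully down. Pressing lowers the foot's end, which moves the bubble 6.4 mm away from the foot. A downward push on the level of about 5 N at its middle, or 4 N on its half towards the foot, takes up the play; from there the board is firm.
- foot_grip (a point): Grip point on the vertical axis of the red levelling-foot knob: a round knurled knob 38 mm across and 26 mm tall, fixed 150 mm from the board's centre along the board's +y, on a screw that rises through the board. This point is 14 mm above the knob's underside, some 33 mm above the board and 108 mm above the desk. The knob does not move up or down.
- foot_top (a point): Centre of the red knob's top face, 12 mm above foot_grip. Clockwise seen from above raises the foot's end of the board: one rad moves the bubble about 4.4 mm towards the foot. It stays where it is left and turns stiffly (0.12 N m). At the start the foot is always too low, by 1.3 to 2.6 rad, and the knob can turn 1.6 rad past level.
- mug: Blue mug, 76 mm across, 88 mm tall; origin under its centre. Leave alone.
- stapler: Blue and black stapler, 34 x 130 x 49 mm, long along its y; origin under its centre. Leave alone.
- mouse: Black computer mouse, 105 x 60 x 33 mm; origin under its centre. Leave alone.
- cactus: Small cactus in a white pot, 88 mm across, 150 mm tall; origin under its centre. Leave alone.
- tape: Orange roll of tape lying flat, 90 mm across, 24 mm tall; origin under its centre. Leave alone.
- pencup: Black pen cup, 72 mm across, 145 mm tall with its pens; origin under its centre. Leave alone.
- driver: Screwdriver lying on the desk, some 200 mm long along its x. Leave alone.
There are look-alikes about, which are no part of the job. What is shaped like the level but orange is not meant.

How it is judged:
By the outcome, as a careful person would: the job done as asked, in the order asked, and still so for the second after the job is handed in, while the arm keeps its last pose, push and grip.
It also fails if it takes over 72 s, if anything falls off the work surface, if the arm or the gripper's body presses on something with over 40 N, if the wrist force passes 120 N, or if a joint passes its speed limit or range.

### The arm

A 6-joint arm with a two-finger parallel gripper is mounted at the origin on the work surface. World frame = base frame: x ahead of the robot, y to its left, z up, the work surface at z = 0. Lengths are in m, angles in rad, forces in N, time in s.
With the tool pointing down it reaches from about 0.275 to 0.875 m from the base axis. Payload 12.5 kg.
Tool frame: the origin (TCP) lies between the finger pads; the fingertips stand 11 mm ahead of it and the grasp point (between the pads) lies 8 mm behind it; z points along the fingers, y is the direction in which the jaws open and shut (so a half turn about z gives the same grasp; the last joint's range is limited). The gripper opens to 85 mm and grips with 20 to 120 N. Pads are 22 mm wide; open, the fingers measure 114 mm over their backs; the gripper's body (76 mm by 85 mm) begins 54 mm behind the grasp point. The pads swing forward as they close: fully open they stand 13 mm farther back than shut.
Start: joints at [1.076, 0.351, 1.652, -0, 1.139, -0.085], TCP at [0.219, 0.504, 0.242] pointing down, gripper open.
Joint ranges: [-2.75, 2.75], [-0.79, 2.1], [0.01, 2.65], [-1.57, 4.71], [0.07, 3.14], [-2.87, 2.87]. Speed limits (rad/s): [2.22, 2.22, 2.79, 3.14, 3.14, 3.14].

### API

Orientations are given as a unit quaternion [w, x, y, z].
In Python, from plant import sense, get_image, finish_job gives the robot as it stands.
- The arm moves only by the tool carry_out, never from a script. Its argument "moves" is a list of rows, each an object with "linear": the shift along the tool's x, y, z in units of 25 mm (1.0 is 25 mm), a list of three; "roll": the turn about the tool's z in units of 8 degrees (1.0 is 8 degrees); "hand": the gripper's target within -1 to 1 (fully open at 1, half-way at 0, shut at -1). In form: [{"linear": [tx, ty, tz], "roll": roll, "hand": hand}, ...]. A call has 1 to 10 rows; each row shifts and turns the commanded pose from where the row before left it, along the tool's axes as they then stand; what a row does not reach is not made up. A row lasts 1/8 s, in which the tool goes at most 62.5 mm and 10.7 degrees, less where a joint would pass 70% of its speed; a pose out of reach is approached as far as the arm can. A call is refused whole if a number of a shift passes 1 or a number of a turn 1, either way. A call with a gripper value outside its range is refused whole. The fingers move at their own pace and stop on an object; "grip_force" is the grip in N (left out, the last holds). Time passes only in rows, so rows that do not move let the fingers close. It gives the time, the measured TCP pose, the force and the opening at its end, in the units of the state.
- sense(): the state, without advancing time (a new reading comes with each control period).
- get_image(name): name is "side" or "top" or "wrist"; returns a dict with "frame" (480x640x3 uint8, red, green, blue), "fx", "fy", "cx", "cy" (pixels), "T" (4x4, takes a point from camera to world coordinates); the wrist camera has in their place "hand_eye" (4x4, takes a point from camera to tool coordinates, whose origin is the TCP and whose axes are the flange's). Camera axes: x right, y down, z forward; pixel columns grow to the right and rows downward; lengths in m; the calibration is good to about 2 mm. The wrist camera is an equidistant fisheye: a pixel r from the principal point sees the ray r / f radians off the axis. A picture is of the moment at which its call begins: read the wrist's pose just before it. There is no depth.
- finish_job(): hands the job in, once; it reports no verdict.
The state is a dict: "clock": time; "joint_positions": joint angles; "dq": joint speeds; "tau": joint torques, N m; "position": TCP position; "tcp_rot": TCP orientation; "wrist_force": force on the tool from outside, world axes, zero at the start; "ft_torque": the same for the moment, N m; "gripper_width": finger opening in m.
Only numpy, scipy, OpenCV 4.12 (cv2) and the standard library are available. Lean on these libraries where they do the work, as an engineer would, in place of code of your own. Each camera call takes 0.05 s, during which the arm holds its last target.

## Working session

There is one attempt and no reset: what is moved stays moved. The work goes in short steps, Python scripts to look and compute and a tool call to move; the robot and the scene stay as the last step left them, time stands still between calls to the robot, and variables do not carry over. Pictures are saved under pics/ and viewed, and the job is handed in when it is done.

Besides the shell and the picture viewer there is one more tool, called after ">>>" in YAML: its name, and indented under it one key for each argument. carry_out: Moves the arm, as the interface text tells. Its arguments: {"type":"object","properties":{"moves":{"type":"array"},"grip_force":{"type":"number"}},"required":["moves"]}

```bash
mkdir -p pics; ls; python3 - <<'E'
from plant import sense,get_image
import cv2,numpy as np
print(sense())
for n in ['side','top','wrist']:
    d=get_image(n); cv2.imwrite(f'pics/{n}0.png',d['frame'][:,:,::-1])
    print(n,{k:(np.round(v,4).tolist() if k!='frame' else 0) for k,v in d.items()})
E
```

```text
pics
{'clock': 0.0, 'joint_positions': array([ 1.07638072e+00,  3.51261437e-01,  1.65242445e+00, -4.00145148e-06,
        1.13909044e+00, -8.46493997e-02]), 'dq': array([-4.46704033e-05,  1.15081039e-03,  1.65646517e-04, -1.68915034e-03,
       -5.66976540e-04,  7.89264787e-04]), 'tau': array([ 3.34854631e-04, -5.06109846e+01, -2.91406864e+01, -6.76428999e-05,
        4.57377799e-03, -1.40199020e-05]), 'position': array([0.21896895, 0.5041874 , 0.24174447]), 'tcp_rot': array([-1.67230184e-04,  2.03451852e-01,  9.79084773e-01, -5.67719488e-04]), 'wrist_force': array([-0.07126814, -0.26568528, -0.37329491]), 'ft_torque': array([-0.04375211, -0.0168885 , -0.03109207]), 'gripper_width': 0.08510709535044554}
side {'frame': 0, 'fx': 544.2441, 'fy': 544.2441, 'cx': 331.4594, 'cy': 249.9275, 'T': [[0.9196, -0.2745, 0.2811, 0.2025], [-0.3929, -0.63, 0.6699, -0.865], [-0.0068, -0.7264, -0.6872, 0.9825], [0.0, 0.0, 0.0, 1.0]]}
top {'frame': 0, 'fx': 519.7234, 'fy': 519.7234, 'cx': 315.494, 'cy': 237.9043, 'T': [[-0.0836, -0.9743, 0.2094, 0.2589], [-0.9965, 0.0816, -0.018, -0.0077], [0.0004, -0.2102, -0.9777, 1.4978], [0.0, 0.0, 0.0, 1.0]]}
wrist {'frame': 0, 'fx': 371.6483, 'fy': 371.6483, 'cx': 321.9586, 'cy': 239.7782, 'hand_eye': [[0.0008, -0.948, -0.3184, 0.0822], [1.0, 0.0007, 0.0003, -0.0009], [-0.0001, -0.3184, 0.948, -0.1309], [0.0, 0.0, 0.0, 1.0]]}
```

View pics/side0.png

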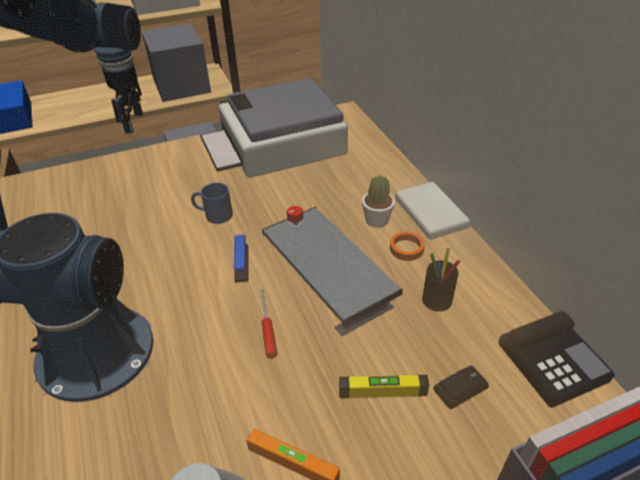

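View pics/top0.png

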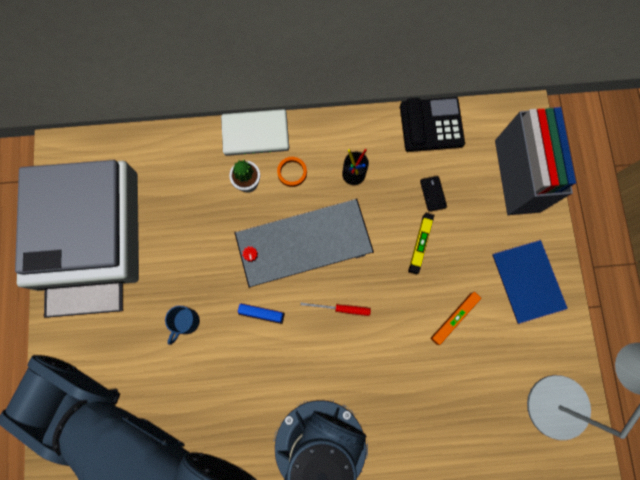

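View pics/wrist0.png

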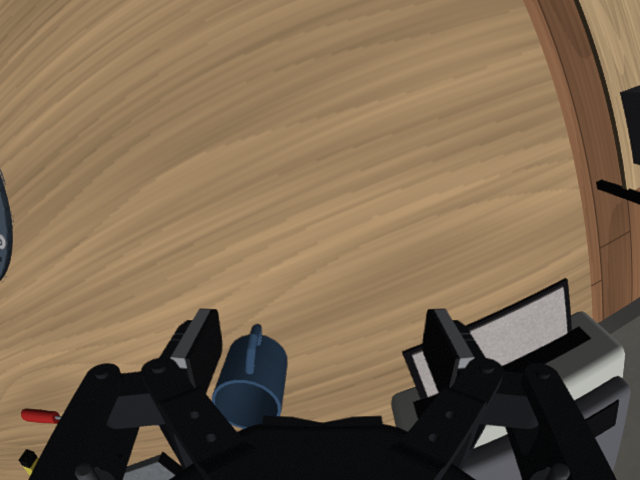

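The top view shows two candidates for the level: yellow at top px (422,243) and orange at (456,318). Red things are the knob at (250,254) and the screwdriver handle at (353,310). I choose the yellow bar, and the red knob on the grey board. Close crop next.

```bash
cat > h.py <<'E'
import numpy as np,cv2
from plant import sense,get_image
from scipy.spatial.transform import Rotation as Ro
def rays(d,px,pose=None):
    px=np.atleast_2d(np.array(px,float))
    if 'T' in d:
        T=np.array(d['T']); v=np.c_[(px[:,0]-d['cx'])/d['fx'],(px[:,1]-d['cy'])/d['fy'],np.ones(len(px))]
    else:
        p,q=pose; W=np.eye(4); W[:3,:3]=Ro.from_quat(np.roll(q,-1)).as_matrix(); W[:3,3]=p
        T=W@np.array(d['hand_eye'])
        u=np.c_[(px[:,0]-d['cx'])/d['fx'],(px[:,1]-d['cy'])/d['fy']]; r=np.linalg.norm(u,axis=1)+1e-12
        v=np.c_[u*(np.sin(r)/r)[:,None],np.cos(r)]
    return T[:3,3],v@T[:3,:3].T
def onz(d,px,z,pose=None):
    o,v=rays(d,px,pose); return o+v*((z-o[2])/v[:,2])[:,None]
def tri(ds,pxs):
    A=np.zeros((3,3));b=np.zeros(3)
    for d,p in zip(ds,pxs):
        o,v=rays(d,p); v=v[0]/np.linalg.norm(v[0]); P=np.eye(3)-np.outer(v,v); A+=P;b+=P@o
    return np.linalg.solve(A,b)
def wrist():
    s=sense(); d=get_image('wrist'); return d,(s['position'],s['tcp_rot'])
def blob(m):
    n,l,st,c=cv2.connectedComponentsWithStats(m.astype(np.uint8)); i=1+np.argmax(st[1:,4]); return l==i,c[i],st[i,4]
def hsv(d): return cv2.cvtColor(d['frame'],cv2.COLOR_RGB2HSV)
def show(name,*ims):
    cv2.imwrite('pics/'+name,cv2.cvtColor(np.hstack(ims),cv2.COLOR_RGB2BGR))
def crop(d,x0,y0,w,h,s): return cv2.resize(d['frame'][y0:y0+h,x0:x0+w],None,fx=s,fy=s,interpolation=cv2.INTER_CUBIC)
E
python3 - <<'E'
from h import *
ds={n:get_image(n) for n in('top','side')}
for n,d in ds.items():
    H=hsv(d); m=(H[...,0]>24)&(H[...,0]<36)&(H[...,1]>180)&(H[...,2]>90)
    b,c,a=blob(m); print(n,'yellow',c,a, cv2.minAreaRect(np.argwhere(b)[:,::-1].astype(np.float32)))
    print(onz(d,c,.035))
    r=((H[...,0]<6)|(H[...,0]>174))&(H[...,1]>170)&(H[...,2]>80)
    nn,l,st,cc=cv2.connectedComponentsWithStats(r.astype(np.uint8)); print([(cc[i].round(1).tolist(),st[i].tolist()) for i in range(1,nn) if st[i,4]>40])
t=ds['top']
c=[(235,232),(357,200),(373,252),(249,286)]
P=onz(t,c,.075);print(P.round(4));print(np.linalg.norm(P-np.roll(P,-1,0),axis=1),P.mean(0))
show('c1.png',crop(t,390,200,60,85,6),crop(t,225,190,72,85,6)[:, :])
show('c2.png',crop(t,225,190,160,110,5))
E
```

```text
top yellow [420.98082192 241.67671233] 365 ((421.41229248046875, 241.60914611816406), (10.662190437316895, 48.505855560302734), 14.826481819152832)
[[ 0.53587788 -0.33580733  0.035     ]]
[([547.9, 147.3], [537, 109, 22, 77, 619]), ([249.7, 253.1], [243, 247, 14, 14, 145]), ([352.8, 309.6], [335, 305, 36, 11, 253])]
side yellow [406.42741935 381.69354839] 248 ((398.66552734375, 381.9862365722656), (11.875503540039062, 40.02792739868164), 85.2363510131836)
[[ 0.57685424 -0.35699246  0.035     ]]
[([295.2, 210.6], [287, 206, 15, 10, 90]), ([267.9, 334.5], [263, 318, 11, 36, 251]), ([591.0, 433.1], [540, 404, 100, 57, 1512])]
[[ 0.5994  0.1899  0.075 ]
 [ 0.6637 -0.1607  0.075 ]
 [ 0.5103 -0.19    0.075 ]
 [ 0.4443  0.1594  0.075 ]]
[0.35646579 0.15619368 0.35557119 0.1580771 ] [ 5.54450306e-01 -3.48842432e-04  7.50000000e-02]
```

View pics/c1.png

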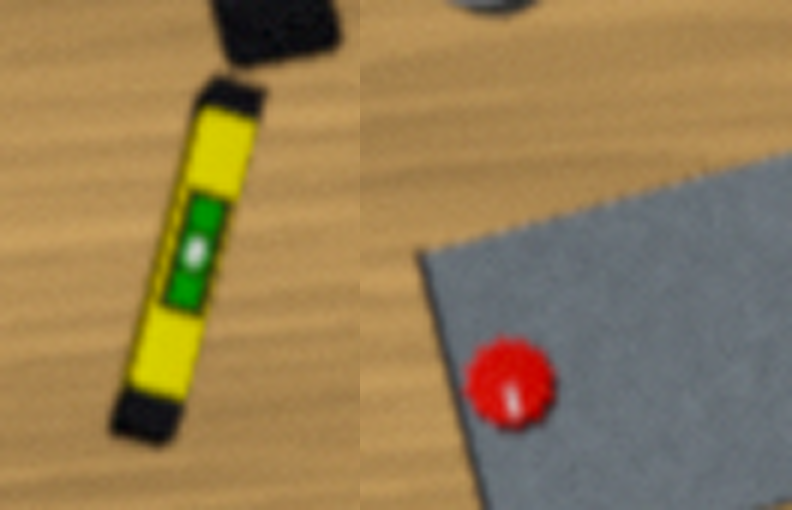

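View pics/c2.png

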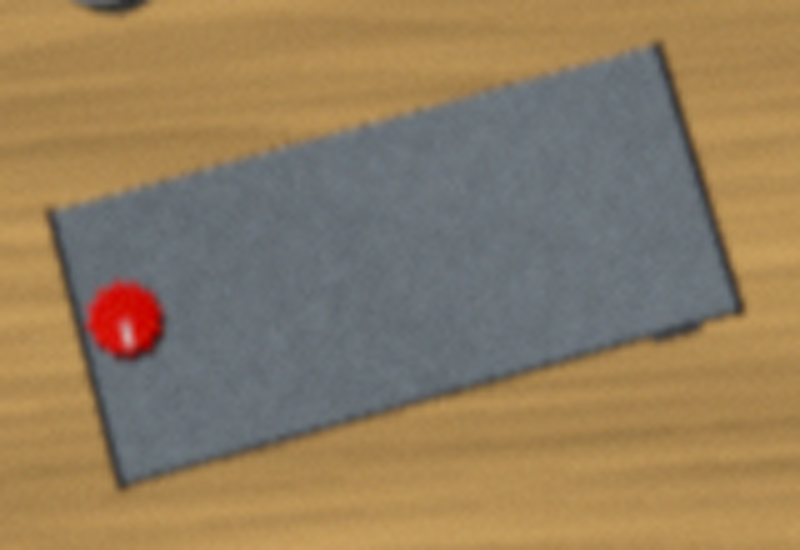

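The crop confirms it: yellow bar with black ends and a green vial at (422.7,242). It is free all round, with the mouse about 15 mm off its far end. Now measure the poses.

```bash
python3 - <<'E'
from h import *
ds={n:get_image(n) for n in('top','side')}
for n,d in ds.items():
    H=hsv(d); m=(H[...,0]>24)&(H[...,0]<36)&(H[...,1]>180)&(H[...,2]>90)
    g=(H[...,0]>45)&(H[...,0]<75)&(H[...,1]>120)
    nn,l,st,cc=cv2.connectedComponentsWithStats(g.astype(np.uint8)); print(n,[(cc[i].round(1).tolist(),st[i].tolist()) for i in range(1,nn) if st[i,4]>20])
t=ds['top'];s=ds['side']
gc={'top':(422.7,242.0),'side':(384,380.5)}
# level ends on top face, from crop
e=np.array([(236,90),(148,413)])/6+[390,200]
print('level ends far/near', onz(t,[(234/6+390,85/6+200),(146/6+390,412/6+200)],.04).round(4))
print('vial',onz(t,gc['top'],.04).round(4), onz(s,gc['side'],.04).round(4))
c=[(235.6,232.4),(357,198.6),(373.0,252.2),(249.6,287.2)]
P=onz(t,c,.075);ctr=P.mean(0);yd=(P[0]+P[3]-P[1]-P[2]);yd/=np.linalg.norm(yd)
print('board',P.round(4),np.linalg.norm(P-np.roll(P,-1,0),axis=1),ctr,yd,np.degrees(np.arctan2(yd[1],yd[0])))
k=onz(t,(250,253.2),.118)[0];print('knob',k, (k-ctr)[:2]@yd[:2], np.linalg.norm((k-ctr)[:2]),onz(s,(295.2,209.5),.116))
show('c3.png',crop(s,330,365,110,40,7))
show('c4.png',crop(s,255,195,155,140,5))
E
```

```text
top [([242.3, 170.5], [234, 161, 18, 20, 263]), ([422.0, 241.8], [418, 233, 9, 19, 88])]
side [([383.8, 380.5], [370, 377, 28, 8, 135]), ([282.2, 448.6], [279, 445, 8, 8, 39]), ([301.0, 457.1], [297, 454, 9, 7, 42])]
level ends far/near [[ 0.6138 -0.3681  0.04  ]
 [ 0.459  -0.3061  0.04  ]]
vial [[ 0.5336 -0.3395  0.04  ]] [[ 0.5349 -0.3394  0.04  ]]
board [[ 0.5981  0.1883  0.075 ]
 [ 0.6679 -0.1611  0.075 ]
 [ 0.5097 -0.1899  0.075 ]
 [ 0.4409  0.1579  0.075 ]] [0.35630113 0.16071091 0.35463058 0.16015089] [ 0.55415813 -0.0012056   0.075     ] [-0.19491734  0.98081967  0.        ] 101.23989460112506
knob [0.52715066 0.14661446 0.118     ] 0.1502490479765879 0.1502670084184926 [[0.53152688 0.152225   0.116     ]]
```

View pics/c3.png

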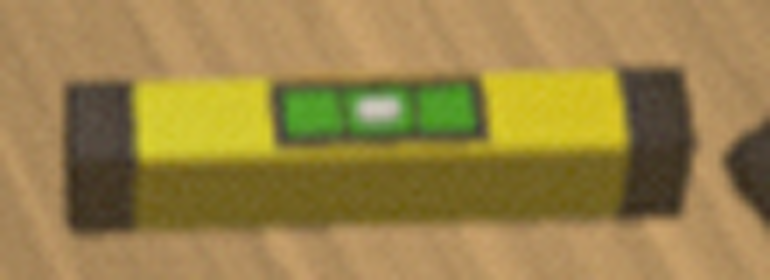

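View pics/c4.png

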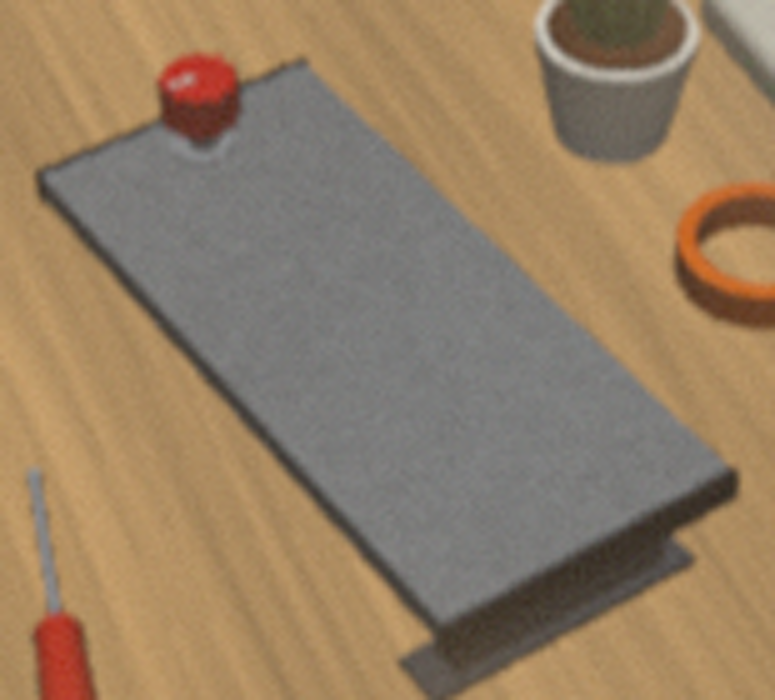

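```bash
cat >> h.py <<'E'
def go(x,y,z,xang=None):
    "prints the shift in tool units and the roll to target"
    s=sense(); R=Ro.from_quat(np.roll(s['tcp_rot'],-1)).as_matrix()
    d=R.T@(np.array([x,y,z])-s['position'])/.025
    a=np.degrees(np.arctan2(R[1,0],R[0,0])); r=None
    if xang is not None: r=-((xang-a+180)%360-180)/8
    print('t',round(float(s['clock']),2),'pos',s['position'].round(4),'xang',round(a,2),'tilt',R[2,2].round(5),'q6',s['joint_positions'][5].round(2),'w',round(s['gripper_width'],4),'F',s['wrist_force'].round(1))
    print('units',d.round(3),'roll',r)
E
python3 -c "
from h import *
go(.536,-.338,.2,158.2)"
```

```text
t 0.35 pos [0.2191 0.5044 0.2422] xang 156.52 tilt -1.0 q6 -0.08 w 0.0853 F [-0.1 -0.  -0. ]
units [-25.052 -25.856   1.694] roll -0.20974735623328655
```

>>> carry_out:
  moves:
    - {"linear":[-0.96,-0.99,0],"roll":0,"hand":1}
    - {"linear":[-0.96,-0.99,0],"roll":0,"hand":1}
    - {"linear":[-0.96,-0.99,0],"roll":0,"hand":1}
    - {"linear":[-0.96,-0.99,0],"roll":0,"hand":1}
    - {"linear":[-0.96,-0.99,0],"roll":0,"hand":1}
    - {"linear":[-0.96,-0.99,0],"roll":0,"hand":1}
    - {"linear":[-0.96,-0.99,0],"roll":0,"hand":1}
    - {"linear":[-0.96,-0.99,0],"roll":0,"hand":1}
    - {"linear":[-0.96,-0.99,0],"roll":0,"hand":1}
    - {"linear":[-0.96,-0.99,0],"roll":0,"hand":1}
  grip_force: 30

```text
clock: 1.6
position: [0.3409, 0.1808, 0.2424]
tcp_rot: [0.0, 0.203, 0.979, 0.0]
wrist_force: [-0.7, 1.2, 0.1]
gripper_width: 0.0856
```

>>> carry_out:
  moves:
    - {"linear":[-0.96,-0.99,0],"roll":0,"hand":1}
    - {"linear":[-0.96,-0.99,0],"roll":0,"hand":1}
    - {"linear":[-0.96,-0.99,0],"roll":0,"hand":1}
    - {"linear":[-0.96,-0.99,0],"roll":0,"hand":1}
    - {"linear":[-0.96,-0.99,0],"roll":0,"hand":1}
    - {"linear":[-0.96,-0.99,0],"roll":0,"hand":1}
    - {"linear":[-0.96,-0.99,0],"roll":0,"hand":1}
    - {"linear":[-0.96,-0.99,0],"roll":0,"hand":1}
    - {"linear":[-0.96,-0.99,0],"roll":0,"hand":1}
    - {"linear":[-0.96,-0.99,0],"roll":0,"hand":1}

```text
clock: 2.85
position: [0.4625, -0.142, 0.2424]
tcp_rot: [0.0, 0.204, 0.979, -0.0]
wrist_force: [0.9, 0.3, 1.1]
gripper_width: 0.0857
```

```bash
python3 -c "
from h import *
go(.536,-.338,.2,158.2)"
```

```text
t 2.85 pos [ 0.4625 -0.142   0.2424] xang 156.51 tilt -1.0 q6 -1.55 w 0.0857 F [0.9 0.3 1.1]
units [-5.823 -6.019  1.696] roll -0.21121426223234252
```

>>> carry_out:
  moves:
    - {"linear":[-0.96,-0.99,0.3],"roll":-0.1,"hand":1}
    - {"linear":[-0.96,-0.99,0.3],"roll":-0.1,"hand":1}
    - {"linear":[-0.96,-0.99,0.3],"roll":0,"hand":1}
    - {"linear":[-0.96,-0.99,0.3],"roll":0,"hand":1}
    - {"linear":[-0.96,-0.99,0.3],"roll":0,"hand":1}
    - {"linear":[-0.96,-0.99,0.2],"roll":0,"hand":1}
    - {"linear":[0,0,0],"roll":0,"hand":1}
    - {"linear":[0,0,0],"roll":0,"hand":1}

```text
clock: 3.85
position: [0.5388, -0.3323, 0.1996]
tcp_rot: [-0.0, 0.19, 0.982, 0.0]
wrist_force: [0.3, -0.1, 1.0]
gripper_width: 0.085
```

```bash
python3 - <<'E'
from h import *
go(.536,-.338,.022,158.2)
d,p=wrist(); show('w1.png',d['frame'])
H=hsv(d); m=(H[...,0]>24)&(H[...,0]<36)&(H[...,1]>150)&(H[...,2]>60)
b,c,a=blob(m); print(c,a,cv2.minAreaRect(np.argwhere(b)[:,::-1].astype(np.float32)))
E
```

```text
t 3.85 pos [ 0.5388 -0.3323  0.1996] xang 158.12 tilt -1.0 q6 -1.82 w 0.085 F [ 0.3 -0.1  1. ]
units [ 0.017 -0.255  7.105] roll -0.010198856356158359
[310.37228372 229.39114391] 2439 ((311.0, 214.5), (163.0, 34.0), 90.0)
```

View pics/w1.png

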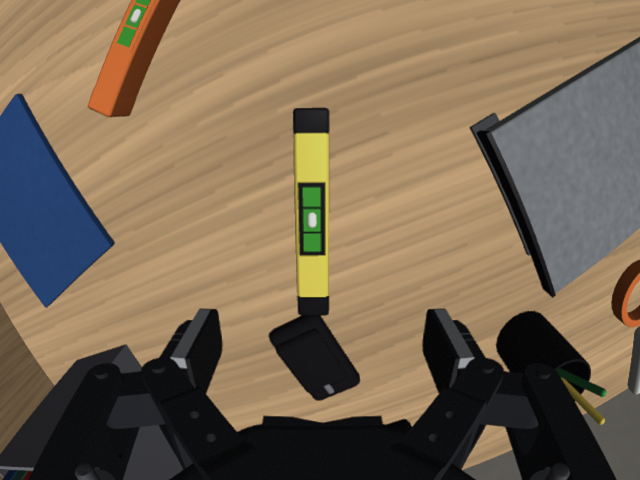

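```bash
python3 - <<'E'
from h import *
d,p=wrist()
P=onz(d,[(311,108.5),(312,219),(313,297.5)],.04,p); print(P.round(4))
v=P[0]-P[2];print(np.degrees(np.arctan2(v[1],v[0])),np.linalg.norm(v),(P[0]+P[2])/2)
P=onz(d,[(297,184),(324,184),(299.5,254.5),(325,254.5)],.04,p);v=P[:2].mean(0)-P[2:].mean(0);print(P.mean(0),np.linalg.norm(v),np.degrees(np.arctan2(v[1],v[0])))
go(*P.mean(0)[:2],.022,158.2)
show('w1c.png',cv2.resize(d['frame'][95:330,260:360],None,fx=2.5,fy=2.5))
E
```

```text
[[ 0.4512 -0.3069  0.04  ]
 [ 0.5334 -0.3395  0.04  ]
 [ 0.5997 -0.3658  0.04  ]]
158.37807688244823 0.1596645831933604 [ 0.52544264 -0.33633808  0.04      ]
[ 0.53413939 -0.34032909  0.04      ] 0.05960896990966252 159.0958527972263
t 3.95 pos [ 0.539  -0.3321  0.2001] xang 158.15 tilt -1.0 q6 -1.82 w 0.0854 F [-0.1 -0.4  0. ]
units [ 0.057 -0.379  7.122] roll -0.005725438737492539
```

View pics/w1c.png

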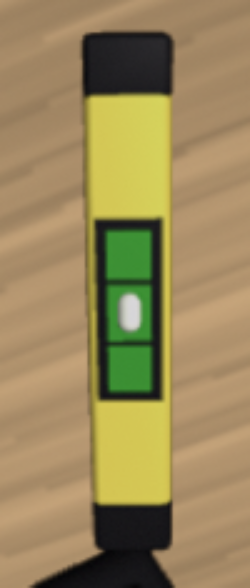

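>>> carry_out:
  moves:
    - {"linear":[0.05,-0.38,0.9],"roll":-0.04,"hand":1}
    - {"linear":[0,0,0.9],"roll":0,"hand":1}
    - {"linear":[0,0,0.9],"roll":0,"hand":1}
    - {"linear":[0,0,0.9],"roll":0,"hand":1}
    - {"linear":[0,0,0.9],"roll":0,"hand":1}
    - {"linear":[0,0,0.9],"roll":0,"hand":1}
    - {"linear":[0,0,0.9],"roll":0,"hand":1}
    - {"linear":[0,0,0.8],"roll":0,"hand":1}
    - {"linear":[0,0,0],"roll":0,"hand":1}

```text
clock: 5.08
position: [0.5338, -0.3404, 0.0212]
tcp_rot: [-0.001, 0.187, 0.982, 0.001]
wrist_force: [0.5, 0.4, 0.8]
gripper_width: 0.085
```

>>> carry_out:
  moves:
    - {"linear":[0,0,0],"roll":0,"hand":-1}
    - {"linear":[0,0,0],"roll":0,"hand":-1}
    - {"linear":[0,0,0],"roll":0,"hand":-1}
    - {"linear":[0,0,0],"roll":0,"hand":-1}
    - {"linear":[0,0,0],"roll":0,"hand":-1}
    - {"linear":[0,0,0],"roll":0,"hand":-1}
    - {"linear":[0,0,0],"roll":0,"hand":-1}
    - {"linear":[0,0,0],"roll":0,"hand":-1}
  grip_force: 35

```text
clock: 6.08
position: [0.5347, -0.3414, 0.023]
tcp_rot: [0.0, 0.187, 0.982, -0.0]
wrist_force: [-1.1, 1.3, 5.4]
gripper_width: 0.0275
```

```bash
python3 - <<'E'
from h import *
go(.554,-.001,.2,101.24)
d,p=wrist(); show('w2.png',d['frame'])
E
```

```text
t 6.08 pos [ 0.5347 -0.3414  0.023 ] xang 158.44 tilt -1.0 q6 -1.84 w 0.0275 F [-1.1  1.3  5.4]
units [ 4.279 12.944 -7.088] roll 7.149844757545045
```

View pics/w2.png

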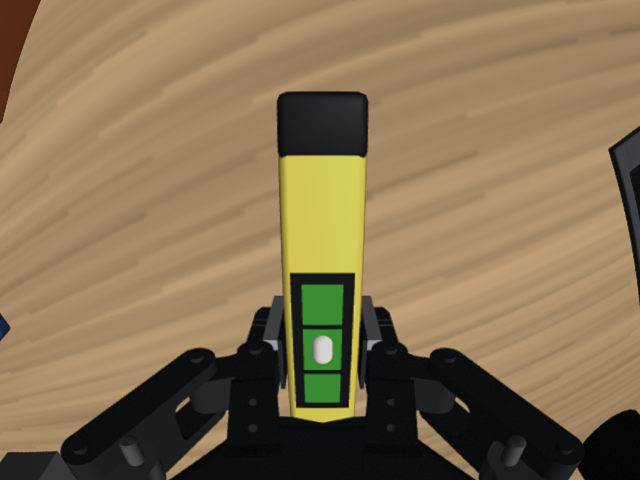

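>>> carry_out:
  moves:
    - {"linear":[0,0,-0.3],"roll":0,"hand":-1}
    - {"linear":[0,0,-0.6],"roll":0,"hand":-1}
    - {"linear":[0,0,-0.9],"roll":0,"hand":-1}
    - {"linear":[0,0,-0.9],"roll":0,"hand":-1}
    - {"linear":[0,0,-0.9],"roll":0,"hand":-1}
    - {"linear":[0,0,-0.9],"roll":0,"hand":-1}
    - {"linear":[0,0,-0.9],"roll":0,"hand":-1}
    - {"linear":[0,0,-0.8],"roll":0,"hand":-1}
    - {"linear":[0.1,0.3,-0.5],"roll":0,"hand":-1}
    - {"linear":[0.2,0.6,-0.3],"roll":0,"hand":-1}

```text
clock: 7.38
position: [0.5356, -0.3168, 0.198]
tcp_rot: [0.0, 0.187, 0.982, -0.0]
wrist_force: [0.7, 0.2, -3.0]
gripper_width: 0.0275
```

>>> carry_out:
  moves:
    - {"linear":[0.33,1,0],"roll":0,"hand":-1}
    - {"linear":[0.33,1,0],"roll":0,"hand":-1}
    - {"linear":[0.33,1,0],"roll":0,"hand":-1}
    - {"linear":[0.33,1,0],"roll":0,"hand":-1}
    - {"linear":[0.33,1,0],"roll":0,"hand":-1}
    - {"linear":[0.33,1,0],"roll":0,"hand":-1}
    - {"linear":[0.33,1,0],"roll":0,"hand":-1}
    - {"linear":[0.33,1,0],"roll":0,"hand":-1}
    - {"linear":[0.33,1,0],"roll":0,"hand":-1}
    - {"linear":[0.33,1,0],"roll":0,"hand":-1}

```text
clock: 8.62
position: [0.5499, -0.0521, 0.1966]
tcp_rot: [-0.001, 0.187, 0.982, 0.0]
wrist_force: [0.2, 0.5, -3.6]
gripper_width: 0.0276
```

>>> carry_out:
  moves:
    - {"linear":[0.33,1,0],"roll":0,"hand":-1}
    - {"linear":[0.3,0.9,0],"roll":0.15,"hand":-1}
    - {"linear":[0,0,0],"roll":0.6,"hand":-1}
    - {"linear":[0,0,0],"roll":1,"hand":-1}
    - {"linear":[0,0,0],"roll":1,"hand":-1}
    - {"linear":[0,0,0],"roll":1,"hand":-1}
    - {"linear":[0,0,0],"roll":1,"hand":-1}
    - {"linear":[0,0,0],"roll":1,"hand":-1}
    - {"linear":[0,0,0],"roll":0.9,"hand":-1}
    - {"linear":[0,0,0],"roll":0.5,"hand":-1}

```text
clock: 9.88
position: [0.5525, -0.0031, 0.1965]
tcp_rot: [-0.001, 0.635, 0.772, -0.0]
wrist_force: [-0.1, 0.2, -2.6]
gripper_width: 0.0278
```

```bash
python3 - <<'E'
from h import *
go(.554,-.001,.1,101.24)
d,p=wrist(); show('w3.png',d['frame'])
t=get_image('top'); show('t3.png',crop(t,190,150,220,160,3.6))
E
```

```text
t 9.88 pos [ 0.5525 -0.0031  0.1965] xang 101.12 tilt -1.0 q6 -0.28 w 0.0278 F [-0.1  0.2 -2.6]
units [0.069 0.082 3.861] roll -0.01553462600978861
```

View pics/w3.png

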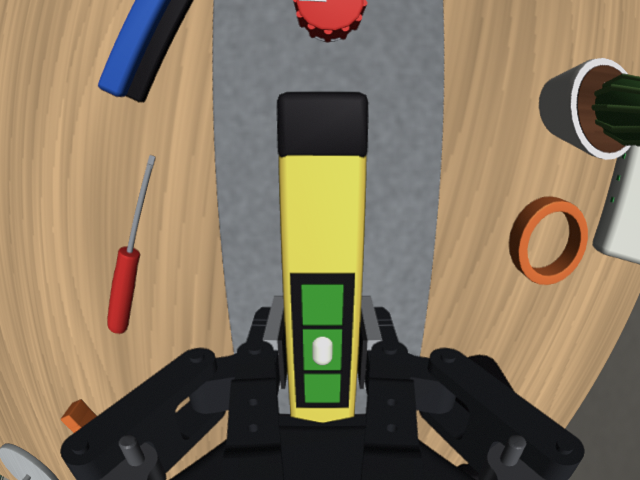

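View pics/t3.png

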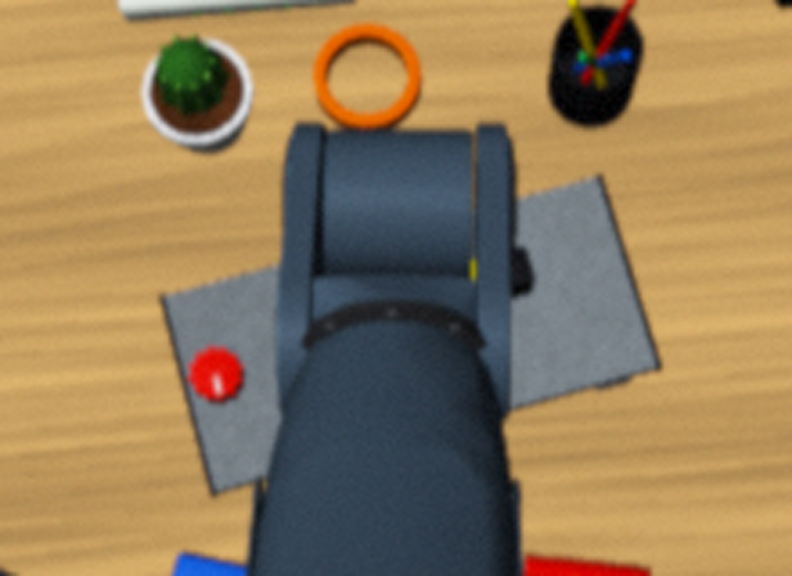

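```bash
python3 - <<'E'
from h import *
d,p=wrist()
H=hsv(d); g=(H[...,1]<45)&(H[...,2]>70)
gg=cv2.medianBlur(d['frame'],5)
Hs=cv2.cvtColor(gg,cv2.COLOR_RGB2HSV); m=Hs[...,1]<60
L=[];Rr=[]
for y in range(60,270,10):
    r=m[y]
    xl=250 
    while r[xl] and xl>0: xl-=1
    xr=400
    while r[xr]and xr<639: xr+=1
    L.append((xl+.5,y));Rr.append((xr-.5,y))
PL=onz(d,L,.075,p);PR=onz(d,Rr,.075,p)
for P in(PL,PR):
    v=P[:,:2]-P[:,:2].mean(0);u,s,vt=np.linalg.svd(v);a=np.degrees(np.arctan2(vt[0,1],vt[0,0]))%180;print('ang',a,s[1]/np.sqrt(len(v)),P[:,:2].mean(0))
    n=np.array([-np.sin(np.radians(101.24)),np.cos(np.radians(101.24))]);
    # signed perpendicular distance from board axis through TCP
    print('perp',((P[:,:2]-p[0][:2])@n).mean())
r=((H[...,0]<6)|(H[...,0]>174))&(H[...,1]>140)&(H[...,2]>60); r[:,:250]=0;r[:,420:]=0
ys,xs=np.nonzero(r);print('knob',xs.min(),xs.max(),ys.max())
print(onz(d,[((xs.min()+xs.max())/2,38)],.10,p))
E
```

```text
ang 101.0829714330465 0.00025283907257223726 [0.46761449 0.03521989]
perp 0.07587901782200512
ang 101.09420169273524 0.00021437941175465408 [0.62289691 0.06664627]
perp -0.08255057910940959
knob 294 366 34
[[0.53074939 0.12694139 0.1       ]]
```

>>> carry_out:
  moves:
    - {"linear":[0,0.12,0.4],"roll":0,"hand":-1}
    - {"linear":[0,0,0.8],"roll":0,"hand":-1}
    - {"linear":[0,0,0.8],"roll":0,"hand":-1}
    - {"linear":[0,0,0.8],"roll":0,"hand":-1}
    - {"linear":[0,0,0.5],"roll":0,"hand":-1}
    - {"linear":[0,0,0.2],"roll":0,"hand":-1}
    - {"linear":[0,0,0],"roll":0,"hand":-1}
    - {"linear":[0,0,0.1],"roll":0,"hand":-1}
    - {"linear":[0,0,0.1],"roll":0,"hand":-1}
    - {"linear":[0,0,0],"roll":0,"hand":-1}

```text
clock: 11.28
position: [0.5565, -0.0041, 0.1048]
tcp_rot: [-0.0, 0.634, 0.773, -0.0]
wrist_force: [0.2, -0.6, -3.0]
gripper_width: 0.0277
```

```bash
python3 - <<'E'
from h import *
go(.554,-.001,.098,101.1)
E
```

```text
t 11.28 pos [ 0.5565 -0.0041  0.1048] xang 101.24 tilt -1.0 q6 -0.29 w 0.0277 F [ 0.2 -0.6 -3. ]
units [ 0.141 -0.075  0.272] roll 0.01763271247667575
```

>>> carry_out:
  moves:
    - {"linear":[0,0,0.08],"roll":0.02,"hand":-1}
    - {"linear":[0,0,0.08],"roll":0,"hand":-1}
    - {"linear":[0,0,0],"roll":0,"hand":-1}

```text
clock: 11.65
position: [0.5564, -0.0041, 0.1006]
tcp_rot: [-0.0, 0.636, 0.772, -0.0]
wrist_force: [0.3, 0.9, -3.2]
gripper_width: 0.0274
```

>>> carry_out:
  moves:
    - {"linear":[0,0,0.06],"roll":0,"hand":-1}
    - {"linear":[0,0,0],"roll":0,"hand":-1}

```text
clock: 11.9
position: [0.5565, -0.0041, 0.0992]
tcp_rot: [-0.0, 0.636, 0.772, -0.0]
wrist_force: [-0.5, 0.5, -3.2]
gripper_width: 0.0273
```

>>> carry_out:
  moves:
    - {"linear":[0,0,0.04],"roll":0,"hand":-1}
    - {"linear":[0,0,0],"roll":0,"hand":-1}

```text
clock: 12.15
position: [0.5565, -0.0041, 0.0982]
tcp_rot: [-0.0, 0.636, 0.772, -0.0]
wrist_force: [-0.7, 0.1, -1.6]
gripper_width: 0.0273
```

Contact is beginning (-3.2 to -1.6 N).

>>> carry_out:
  moves:
    - {"linear":[0,0,0.04],"roll":0,"hand":-1}
    - {"linear":[0,0,0],"roll":0,"hand":-1}

```text
clock: 12.4
position: [0.5566, -0.004, 0.0978]
tcp_rot: [0.0, 0.636, 0.772, 0.0]
wrist_force: [-3.2, 0.6, 4.1]
gripper_width: 0.0275
```

>>> carry_out:
  moves:
    - {"linear":[0,0,0.03],"roll":0,"hand":-1}
    - {"linear":[0,0,0],"roll":0,"hand":-1}

```text
clock: 12.65
position: [0.5566, -0.0039, 0.0973]
tcp_rot: [0.0, 0.635, 0.772, 0.0]
wrist_force: [-4.2, 2.2, 8.1]
gripper_width: 0.0274
```

>>> carry_out:
  moves:
    - {"linear":[0,0,0],"roll":0,"hand":0.3}
    - {"linear":[0,0,0],"roll":0,"hand":0.3}
    - {"linear":[0,0,0],"roll":0,"hand":0.3}
    - {"linear":[0,0,-0.3],"roll":0,"hand":0.3}
    - {"linear":[0,0,-0.6],"roll":0,"hand":0.3}
    - {"linear":[0,0,-0.9],"roll":0,"hand":0.3}
    - {"linear":[0,0,-0.9],"roll":0,"hand":0.3}
    - {"linear":[0,0,-0.9],"roll":0,"hand":0.3}
    - {"linear":[0,0,0],"roll":0,"hand":0.3}

```text
clock: 13.78
position: [0.5575, -0.0042, 0.1889]
tcp_rot: [0.002, 0.636, 0.772, 0.001]
wrist_force: [0.7, 0.2, -0.5]
gripper_width: 0.0556
```

```bash
python3 - <<'E'
from h import *
go(.5272,.1466,.15,101.1)
d,p=wrist(); show('w4.png',d['frame'])
s=get_image('side'); show('s4.png',crop(s,260,200,140,105,5.5))
E
```

```text
t 13.78 pos [ 0.5575 -0.0042  0.1889] xang 101.08 tilt -0.99999 q6 -0.28 w 0.0556 F [ 0.7  0.2 -0.5]
units [ 6.153 -0.036  1.548] roll -0.0024852535167632084
```

View pics/w4.png

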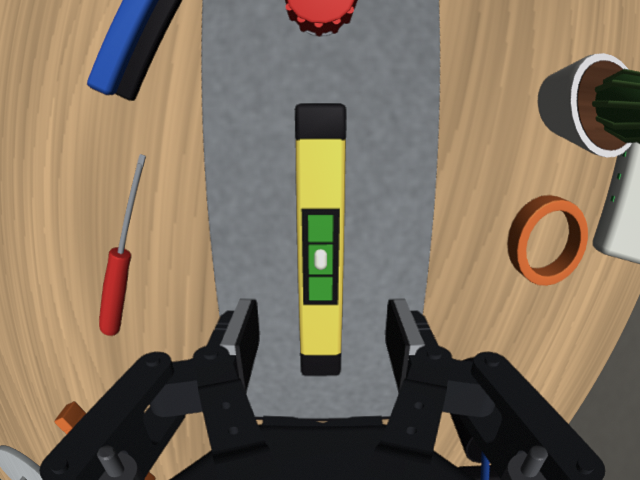

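View pics/s4.png

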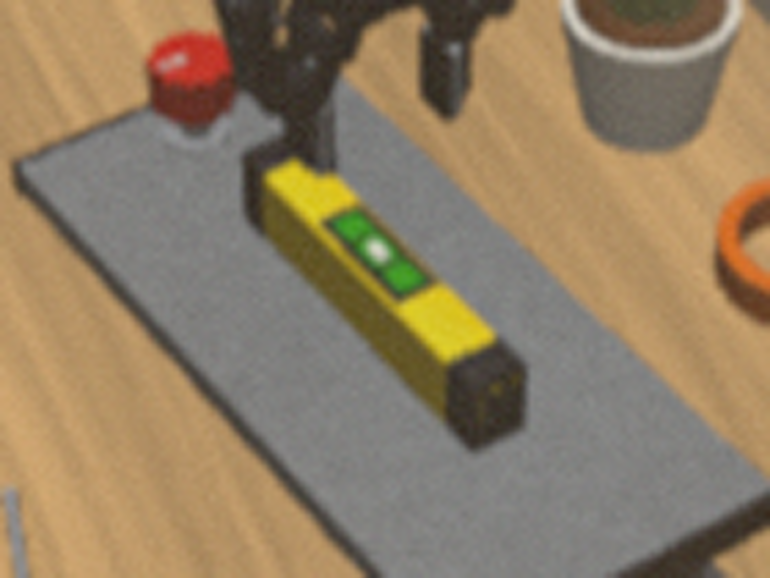

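>>> carry_out:
  moves:
    - {"linear":[0,0,0],"roll":0,"hand":0.3}
    - {"linear":[0,0,0],"roll":0,"hand":0.3}
    - {"linear":[0,0,0],"roll":0,"hand":0.3}
    - {"linear":[0,0,0],"roll":0,"hand":0.3}
    - {"linear":[0,0,0],"roll":0,"hand":0.3}
    - {"linear":[0,0,0],"roll":0,"hand":0.3}

```text
clock: 14.62
position: [0.5566, -0.0041, 0.1865]
tcp_rot: [-0.0, 0.636, 0.772, -0.0]
wrist_force: [-0.3, -0.0, 0.3]
gripper_width: 0.0552
```

```bash
cat >> h.py <<'E'
def bubble(d,p,z=.114,name=None):
    "bubble offset along board +y (towards foot) from the vial window's middle, and from the marks, mm"
    H=hsv(d); f=d['frame'].astype(int)
    g=(H[...,0]>45)&(H[...,0]<75)&(H[...,1]>110); g[:, :200]=0; g[:,440:]=0
    ys,xs=np.nonzero(cv2.morphologyEx(g.astype(np.uint8),cv2.MORPH_OPEN,np.ones((2,2))))
    x0,x1,y0,y1=xs.min(),xs.max(),ys.min(),ys.max()
    reg=np.zeros(g.shape,bool); reg[y0:y1+1,x0:x1+1]=1
    w=reg&(H[...,1]<60)&(H[...,2]>150); b,c,a=blob(w)
    xc=(x0+x1)/2
    # marks: dark rows, taken on columns beside the bubble
    cols=np.r_[x0+3:x0+7,x1-6:x1-2]; prof=f[y0:y1+1][:,cols,1].mean(1)
    ins=prof[8:-8]; i=[k+8+y0 for k in range(1,len(ins)-1) if ins[k]<np.median(prof)-25 and ins[k]<=ins[k-1] and ins[k]<ins[k+1]]
    A=lambda px:onz(d,px,z,p)[:,:2]@np.array([np.cos(np.radians(101.1)),np.sin(np.radians(101.1))])*1e3
    e=A([(xc,y0-.5),(xc,y1+.5)]); bb=A([c])[0]; wy,wx=np.nonzero(b); be=A([(xc,wy.min()-.5),(xc,wy.max()+.5)])
    print('green',x0,x1,y0,y1,'len',(e[0]-e[1]).round(1),'bubble',c.round(1),'len',(be[0]-be[1]).round(1),'off window',(be.mean()-e.mean()).round(2))
    if len(i)>=2:
        m=A([(xc,k) for k in i]); print('marks',i,'sep',(m[0]-m[-1]).round(1),'off marks',(be.mean()-(m[0]+m[-1])/2).round(2))
    else: print('marks?',i)
    if name: show(name,cv2.resize(d['frame'][max(y0-20,0):y1+20,x0-30:x1+30],None,fx=5,fy=5,interpolation=cv2.INTER_CUBIC))
E
python3 - <<'E'
from h import *
d,p=wrist(); bubble(d,p,name='b1.png')
H=hsv(d); r=((H[...,0]<6)|(H[...,0]>174))&(H[...,1]>140)&(H[...,2]>60); r[:,:250]=0;r[:,420:]=0
ys,xs=np.nonzero(r);print('knob px',xs.min(),xs.max(),ys.max())
for z,y in((.095,34),(.12,12)): print(onz(d,[((xs.min()+xs.max())/2,y)],z,p))
go(.5272,.1466,.15,146.1)
E
```

```text
green 310 336 217 303 len 55.5 bubble [322.4 260.7] len 12.7 off window 0.91
marks [np.int64(245), np.int64(277)] sep 20.4 off marks 0.43
knob px 288 356 27
[[0.53026606 0.12661016 0.095     ]]
[[0.5289872  0.13316128 0.12      ]]
t 14.68 pos [ 0.5566 -0.0041  0.1865] xang 101.08 tilt -1.0 q6 -0.28 w 0.0555 F [ 0.1 -0.3 -0.2]
units [6.141e+00 5.000e-03 1.462e+00] roll -5.627757076141826
```

View pics/b1.png

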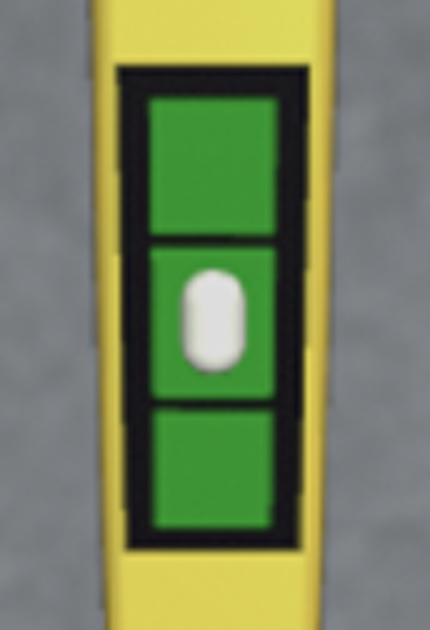

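>>> carry_out:
  moves:
    - {"linear":[0.9,0,0],"roll":0,"hand":0.5}
    - {"linear":[0.9,0,0],"roll":0,"hand":0.5}
    - {"linear":[0.9,0,0],"roll":0,"hand":0.5}
    - {"linear":[0.9,0,0],"roll":0,"hand":0.5}
    - {"linear":[0.9,0,0],"roll":0,"hand":0.5}
    - {"linear":[0.9,0,0],"roll":0,"hand":0.5}
    - {"linear":[0.74,0,0],"roll":0,"hand":0.5}
    - {"linear":[0,0,0],"roll":0,"hand":0.5}
    - {"linear":[0,0,0],"roll":0,"hand":0.5}

```text
clock: 15.8
position: [0.5272, 0.1462, 0.1865]
tcp_rot: [0.0, 0.636, 0.772, -0.0]
wrist_force: [0.7, 0.9, 0.2]
gripper_width: 0.0642
```

```bash
python3 - <<'E'
from h import *
go(.5272,.1466,.1,101.1)
d,p=wrist(); show('w5.png',d['frame'])
H=hsv(d); r=((H[...,0]<6)|(H[...,0]>174))&(H[...,1]>140)&(H[...,2]>100); r[:,:250]=0;r[:,420:]=0
b,c,a=blob(r);ys,xs=np.nonzero(b);print(c,a,xs.min(),xs.max(),ys.min(),ys.max())
E
```

```text
t 15.8 pos [0.5272 0.1462 0.1865] xang 101.08 tilt -1.0 q6 -0.01 w 0.0642 F [0.7 0.9 0.2]
units [0.018 0.004 3.462] roll -0.002499516120465728
[323.45189837 258.26919783] 3503 288 357 220 295
```

View pics/w5.png

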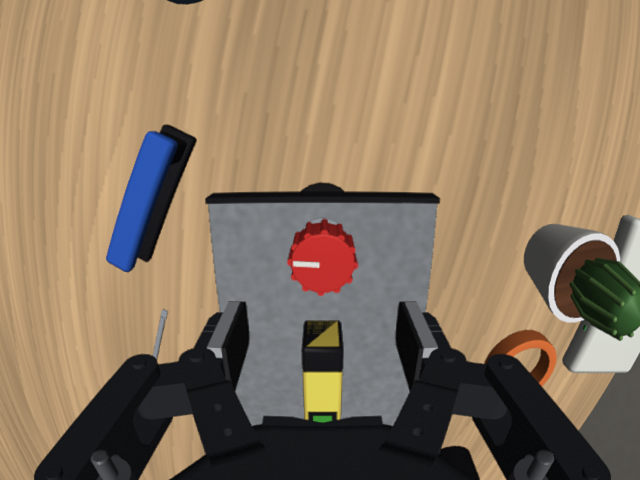

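```bash
python3 - <<'E'
from h import *
s=sense();d,p=wrist(); P=onz(d,[(322.5,262.5),(322.5,295),(288,262),(357,262)],.12,p); print(P.round(4))
go(*P[0][:2],.1,101.1)
show('w5c.png',cv2.resize(d['frame'][190:320,260:390],None,fx=4,fy=4))
E
```

```text
[[0.5267 0.1472 0.12  ]
 [0.5307 0.1267 0.12  ]
 [0.5072 0.1436 0.12  ]
 [0.5461 0.1513 0.12  ]]
t 15.9 pos [0.5272 0.146  0.1865] xang 101.05 tilt -1.0 q6 -0.01 w 0.0643 F [-0.6  0.9  0.2]
units [ 0.052 -0.011  3.46 ] roll -0.006835041103272488
```

View pics/w5c.png

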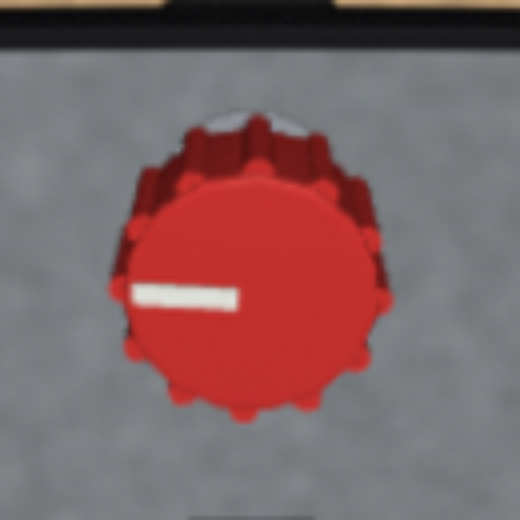

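>>> carry_out:
  moves:
    - {"linear":[0.05,0,0.3],"roll":-1,"hand":0.4}
    - {"linear":[0,0,0.4],"roll":-1,"hand":0.4}
    - {"linear":[0,0,0.4],"roll":-1,"hand":0.4}
    - {"linear":[0,0,0.4],"roll":-1,"hand":0.4}
    - {"linear":[0,0,0.4],"roll":-1,"hand":0.4}
    - {"linear":[0,0,0.5],"roll":0,"hand":0.4}
    - {"linear":[0,0,0.5],"roll":0,"hand":0.4}
    - {"linear":[0,0,0.56],"roll":0,"hand":0.4}
    - {"linear":[0,0,0],"roll":0,"hand":0.4}
    - {"linear":[0,0,0],"roll":0,"hand":0.4}

```text
clock: 17.15
position: [0.527, 0.1478, 0.1002]
tcp_rot: [0.0, 0.333, 0.943, 0.0]
wrist_force: [-0.6, 0.7, 0.0]
gripper_width: 0.0603
```

>>> carry_out:
  moves:
    - {"linear":[0,0,0],"roll":0,"hand":-1}
    - {"linear":[0,0,0],"roll":0,"hand":-1}
    - {"linear":[0,0,0],"roll":0,"hand":-1}
    - {"linear":[0,0,0],"roll":0,"hand":-1}
    - {"linear":[0,0,0],"roll":0,"hand":-1}
  grip_force: 45

```text
clock: 17.77
position: [0.5266, 0.1473, 0.1008]
tcp_rot: [-0.0, 0.333, 0.943, -0.001]
wrist_force: [-4.8, -4.8, 8.3]
gripper_width: 0.0369
```

```bash
python3 - <<'E'
from h import *
go(.5272,.1466,.1,62)
d,p=wrist(); show('w6.png',d['frame'])
E
```

```text
t 17.77 pos [0.5266 0.1473 0.1008] xang 141.09 tilt -1.0 q6 -0.7 w 0.0369 F [-4.8 -4.8  8.3]
units [-0.036 -0.005  0.032] roll 9.886723647922434
```

View pics/w6.png

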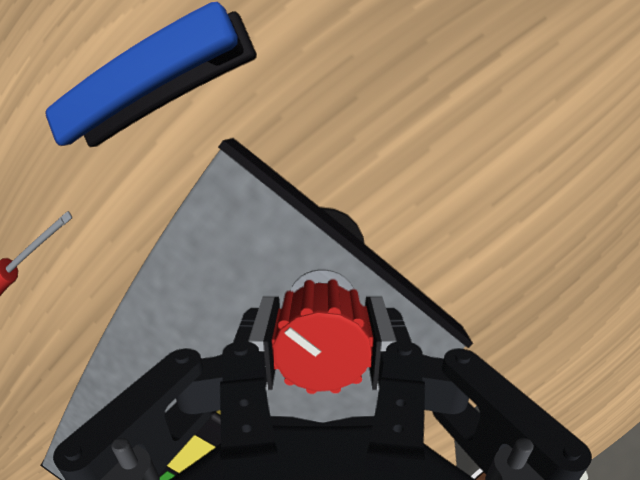

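>>> carry_out:
  moves:
    - {"linear":[0,0,0],"roll":0.4,"hand":-1}
    - {"linear":[0,0,0],"roll":0.7,"hand":-1}
    - {"linear":[0,0,0],"roll":0.7,"hand":-1}
    - {"linear":[0,0,0],"roll":0.7,"hand":-1}
    - {"linear":[0,0,0],"roll":0.7,"hand":-1}
    - {"linear":[0,0,0],"roll":0.7,"hand":-1}
    - {"linear":[0,0,0],"roll":0.7,"hand":-1}
    - {"linear":[0,0,0],"roll":0.7,"hand":-1}
    - {"linear":[0,0,0],"roll":0.7,"hand":-1}
    - {"linear":[0,0,0],"roll":0.7,"hand":-1}

```text
clock: 19.08
position: [0.5273, 0.1476, 0.1009]
tcp_rot: [0.001, 0.723, 0.69, 0.0]
wrist_force: [0.6, -1.8, 4.4]
gripper_width: 0.0373
```

>>> carry_out:
  moves:
    - {"linear":[0,0,0],"roll":0.7,"hand":-1}
    - {"linear":[0,0,0],"roll":0.7,"hand":-1}
    - {"linear":[0,0,0],"roll":0.7,"hand":-1}
    - {"linear":[0,0,0],"roll":0.7,"hand":-1}
    - {"linear":[0,0,0],"roll":0.4,"hand":-1}
    - {"linear":[0,0,0],"roll":0,"hand":-1}
    - {"linear":[0,0,0],"roll":0,"hand":-1}

```text
clock: 19.95
position: [0.5277, 0.1475, 0.1008]
tcp_rot: [0.001, 0.857, 0.515, 0.001]
wrist_force: [2.1, -5.3, 5.3]
gripper_width: 0.0368
```

```bash
python3 - <<'E'
from h import *
go(.5272,.1466,.1,62)
d,p=wrist(); show('w7.png',d['frame'])
s=get_image('side'); show('s7.png',crop(s,260,200,140,105,5.5))
E
```

```text
t 19.95 pos [0.5277 0.1475 0.1008] xang 61.96 tilt -1.0 q6 0.68 w 0.0368 F [ 2.1 -5.3  5.3]
units [-0.043  0.001  0.033] roll -0.005267758726255067
```

View pics/w7.png

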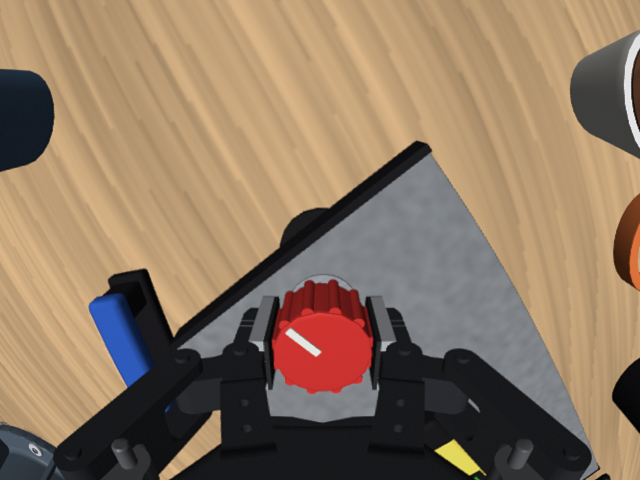

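View pics/s7.png

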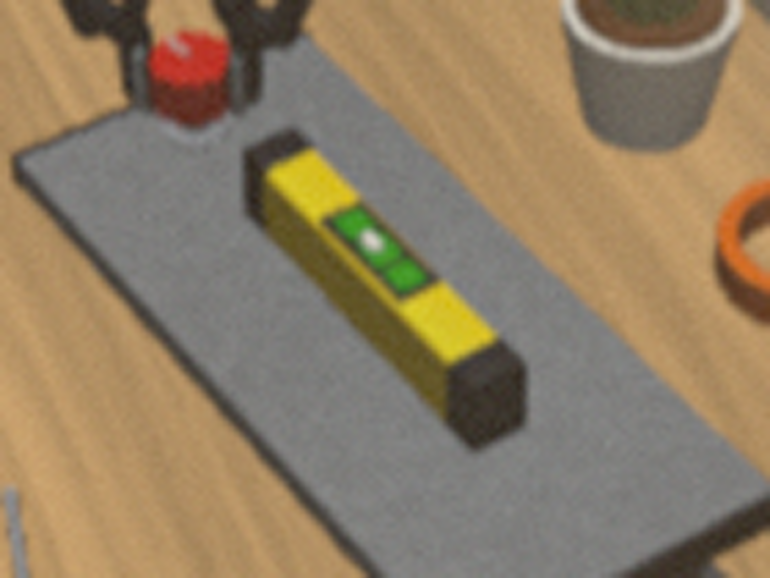

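>>> carry_out:
  moves:
    - {"linear":[0,0,0],"roll":0,"hand":0.35}
    - {"linear":[0,0,0],"roll":0,"hand":0.35}
    - {"linear":[0,0,0],"roll":0,"hand":0.35}
    - {"linear":[0,0,-0.4],"roll":0,"hand":0.35}
    - {"linear":[0,0,-0.8],"roll":0,"hand":0.35}
    - {"linear":[0,0,-0.9],"roll":0,"hand":0.35}
    - {"linear":[0,0,-0.9],"roll":0,"hand":0.35}
    - {"linear":[0,0,-0.6],"roll":-0.9,"hand":0}
    - {"linear":[0,0,0],"roll":-1,"hand":-0.5}
    - {"linear":[0,0,0],"roll":-1,"hand":-1}

```text
clock: 21.3
position: [0.5269, 0.1478, 0.191]
tcp_rot: [0.0, 0.735, 0.678, 0.0]
wrist_force: [-0.5, 0.3, -0.3]
gripper_width: 0.007
```

>>> carry_out:
  moves:
    - {"linear":[0,0,0],"roll":-1,"hand":-1}
    - {"linear":[0,0,0],"roll":-0.9,"hand":-1}
    - {"linear":[-0.9,0,0],"roll":-0.1,"hand":-1}
    - {"linear":[-0.9,0,0],"roll":0,"hand":-1}
    - {"linear":[-0.9,0,0],"roll":0,"hand":-1}
    - {"linear":[-0.9,0,0],"roll":0,"hand":-1}
    - {"linear":[-0.9,0,0],"roll":0,"hand":-1}
    - {"linear":[-0.9,0,0],"roll":0,"hand":-1}
    - {"linear":[-0.9,0,0],"roll":0,"hand":-1}
    - {"linear":[-0.9,0,0],"roll":0,"hand":-1}

```text
clock: 22.55
position: [0.5613, -0.0296, 0.1907]
tcp_rot: [0.0, 0.635, 0.772, 0.0]
wrist_force: [-0.1, 0.8, 0.3]
gripper_width: 0.0001
```

```bash
python3 - <<'E'
from h import *
go(.5656,-.0502,.135,101.1)
d,p=wrist(); show('w8.png',d['frame']); bubble(d,p,.116)
E
```

```text
t 22.55 pos [ 0.5613 -0.0296  0.1907] xang 101.09 tilt -1.0 q6 -0.33 w 0.0001 F [-0.1  0.8  0.3]
units [-0.842  0.011  2.229] roll -0.001601345862347614
green 311 337 173 264 len 55.1 bubble [322.7 208.3] len 12.3 off window 7.09
marks [np.int64(201), np.int64(236)] sep 20.8 off marks 6.29
```

View pics/w8.png

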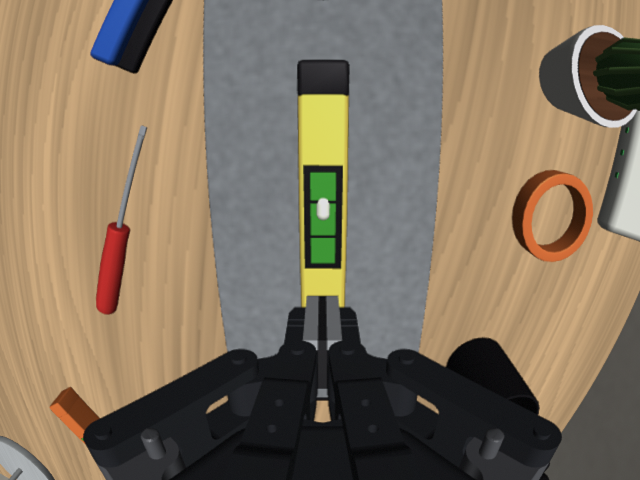

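>>> carry_out:
  moves:
    - {"linear":[-0.84,0,0.5],"roll":0,"hand":-1}
    - {"linear":[0,0,0.7],"roll":0,"hand":-1}
    - {"linear":[0,0,0.6],"roll":0,"hand":-1}
    - {"linear":[0,0,0.4],"roll":0,"hand":-1}
    - {"linear":[0,0,0],"roll":0,"hand":-1}
    - {"linear":[0,0,0],"roll":0,"hand":-1}

```text
clock: 23.35
position: [0.5654, -0.0494, 0.1354]
tcp_rot: [0.0, 0.635, 0.772, 0.0]
wrist_force: [-0.5, 0.6, -0.2]
gripper_width: -0.0001
```

>>> carry_out:
  moves:
    - {"linear":[0,0,0.08],"roll":0,"hand":-1}
    - {"linear":[0,0,0.08],"roll":0,"hand":-1}
    - {"linear":[0,0,0],"roll":0,"hand":-1}

```text
clock: 23.72
position: [0.5651, -0.0495, 0.131]
tcp_rot: [-0.0, 0.636, 0.772, -0.0]
wrist_force: [0.1, 0.4, 0.7]
gripper_width: 0.0006
```

>>> carry_out:
  moves:
    - {"linear":[0,0,0.08],"roll":0,"hand":-1}
    - {"linear":[0,0,0],"roll":0,"hand":-1}

```text
clock: 23.98
position: [0.5651, -0.0495, 0.1289]
tcp_rot: [-0.0, 0.636, 0.772, -0.0]
wrist_force: [0.1, 0.0, 0.2]
gripper_width: -0.0001
```

>>> carry_out:
  moves:
    - {"linear":[0,0,0.06],"roll":0,"hand":-1}
    - {"linear":[0,0,0],"roll":0,"hand":-1}

```text
clock: 24.22
position: [0.5652, -0.0495, 0.1275]
tcp_rot: [-0.0, 0.636, 0.772, 0.0]
wrist_force: [-0.5, 0.2, 0.2]
gripper_width: -0.0
```

>>> carry_out:
  moves:
    - {"linear":[0,0,0.05],"roll":0,"hand":-1}
    - {"linear":[0,0,0],"roll":0,"hand":-1}

```text
clock: 24.48
position: [0.5652, -0.0492, 0.1269]
tcp_rot: [-0.0, 0.636, 0.772, 0.0]
wrist_force: [-3.2, 2.4, 8.0]
gripper_width: 0.0001
```

>>> carry_out:
  moves:
    - {"linear":[0,0,0.03],"roll":0,"hand":-1}
    - {"linear":[0,0,0],"roll":0,"hand":-1}

```text
clock: 24.72
position: [0.5651, -0.0489, 0.1264]
tcp_rot: [-0.0, 0.636, 0.772, 0.0]
wrist_force: [-3.9, 5.0, 11.8]
gripper_width: -0.0002
```

>>> carry_out:
  moves:
    - {"linear":[0,0,0],"roll":0,"hand":-1}
    - {"linear":[0,0,0],"roll":0,"hand":-1}
    - {"linear":[0,0,0],"roll":0,"hand":-1}
    - {"linear":[0,0,0],"roll":0,"hand":-1}
    - {"linear":[0,0,0],"roll":0,"hand":-1}
    - {"linear":[0,0,0],"roll":0,"hand":-1}
    - {"linear":[0,0,0],"roll":0,"hand":-1}
    - {"linear":[0,0,0],"roll":0,"hand":-1}
    - {"linear":[0,0,0],"roll":0,"hand":-1}
    - {"linear":[0,0,0],"roll":0,"hand":-1}

```text
clock: 25.98
position: [0.5651, -0.049, 0.1264]
tcp_rot: [-0.0, 0.636, 0.772, 0.0]
wrist_force: [-3.9, 4.9, 11.0]
gripper_width: 0.0001
```

```bash
python3 - <<'E'
from h import *
go(.5656,-.0502,.135,101.1)
d,p=wrist(); show('w9.png',d['frame']); bubble(d,p,.116,'b9.png')
s=get_image('side'); show('s9.png',crop(s,260,200,140,105,5.5))
E
```

```text
t 25.98 pos [ 0.5651 -0.049   0.1264] xang 101.07 tilt -1.0 q6 -0.36 w 0.0001 F [-3.9  4.9 11. ]
units [-0.052  0.009 -0.343] roll -0.0032863720466984603
green 305 343 143 276 len 54.8 bubble [323. 206.] len 12.5 off window 2.58
marks [np.int64(186), np.int64(237)] sep 20.7 off marks 2.34
```

View pics/w9.png

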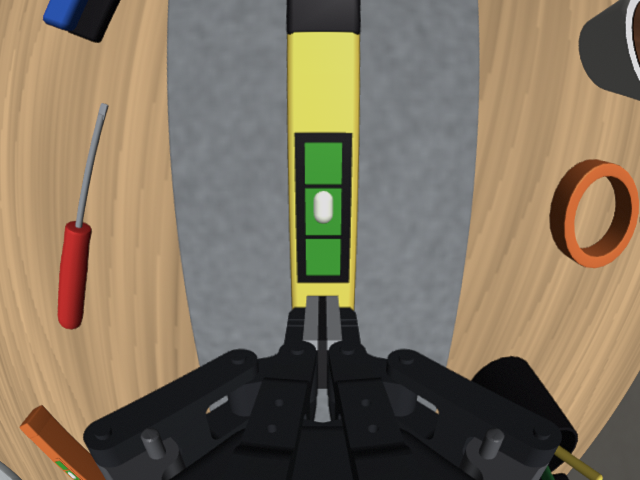

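View pics/s9.png

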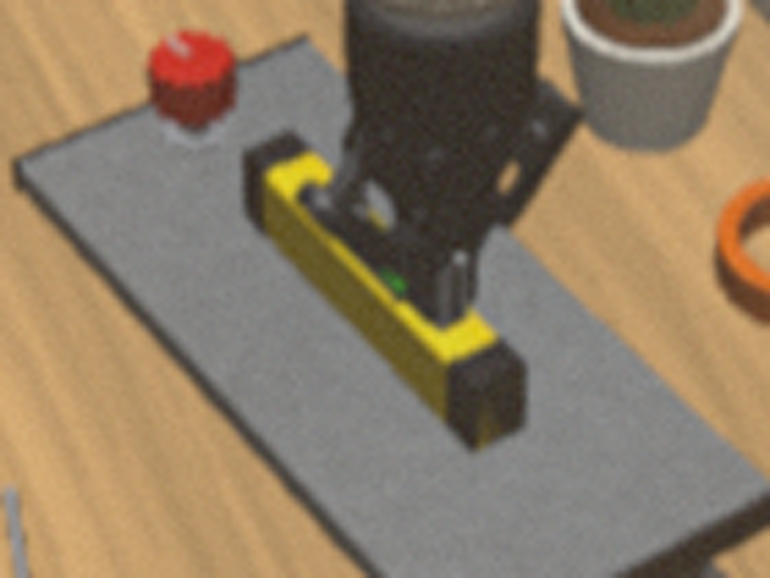

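The bubble is at +2.3 mm, less than the expected shift. The tool is also dragging sideways by about 5.5 N along the board, which works against the press. I'll relieve that sideways load.

>>> carry_out:
  moves:
    - {"linear":[0.025,-0.01,0],"roll":0,"hand":-1}
    - {"linear":[0,0,0],"roll":0,"hand":-1}
    - {"linear":[0,0,0],"roll":0,"hand":-1}

```text
clock: 26.45
position: [0.5651, -0.0488, 0.1264]
tcp_rot: [0.0, 0.636, 0.772, 0.0]
wrist_force: [-3.1, 2.1, 8.3]
gripper_width: 0.0004
```

>>> carry_out:
  moves:
    - {"linear":[0.02,-0.01,0],"roll":0,"hand":-1}
    - {"linear":[0,0,0],"roll":0,"hand":-1}
    - {"linear":[0,0,0],"roll":0,"hand":-1}

```text
clock: 26.82
position: [0.565, -0.0488, 0.1263]
tcp_rot: [0.001, 0.636, 0.772, 0.0]
wrist_force: [-1.1, -1.3, 6.4]
gripper_width: -0.0001
```

>>> carry_out:
  moves:
    - {"linear":[0,0,0.03],"roll":0,"hand":-1}
    - {"linear":[0,0,0],"roll":0,"hand":-1}
    - {"linear":[0,0,0],"roll":0,"hand":-1}

```text
clock: 27.2
position: [0.565, -0.0485, 0.1259]
tcp_rot: [0.001, 0.636, 0.772, 0.0]
wrist_force: [-2.2, 1.2, 9.5]
gripper_width: -0.0002
```

>>> carry_out:
  moves:
    - {"linear":[0,0,0],"roll":0,"hand":-1}
    - {"linear":[0,0,0],"roll":0,"hand":-1}
    - {"linear":[0,0,0],"roll":0,"hand":-1}
    - {"linear":[0,0,0],"roll":0,"hand":-1}
    - {"linear":[0,0,0],"roll":0,"hand":-1}
    - {"linear":[0,0,0],"roll":0,"hand":-1}
    - {"linear":[0,0,0],"roll":0,"hand":-1}
    - {"linear":[0,0,0],"roll":0,"hand":-1}
    - {"linear":[0,0,0],"roll":0,"hand":-1}

```text
clock: 28.32
position: [0.565, -0.0485, 0.1259]
tcp_rot: [0.001, 0.636, 0.772, 0.0]
wrist_force: [-1.5, 1.2, 11.1]
gripper_width: -0.0006
```

```bash
python3 - <<'E'
from h import *
go(.5656,-.0502,.135,101.1)
d,p=wrist(); bubble(d,p,.116,'b10.png')
E
```

```text
t 28.32 pos [ 0.565  -0.0485  0.1259] xang 101.08 tilt -1.0 q6 -0.36 w -0.0006 F [-1.5  1.2 11.1]
units [-0.072  0.012 -0.366] roll -0.0023441361048028853
green 305 343 143 276 len 54.6 bubble [323.1 212. ] len 12.5 off window 0.16
marks [np.int64(186), np.int64(237)] sep 20.6 off marks -0.09
```

View pics/b10.png

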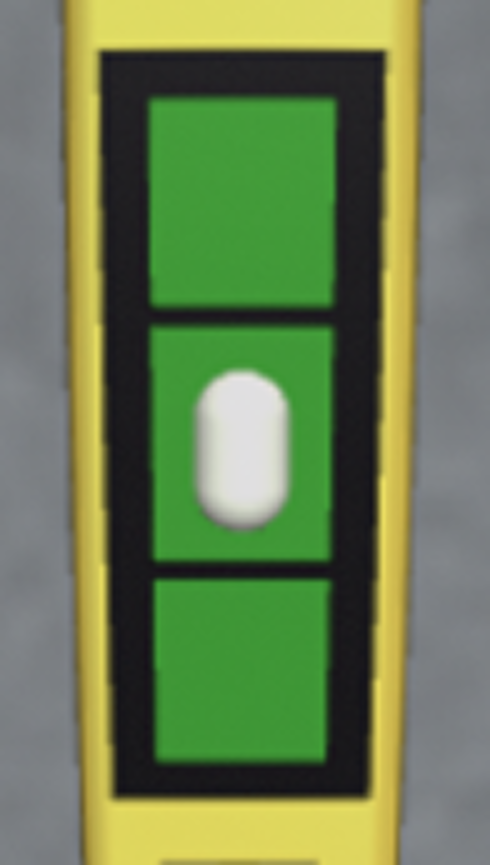

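>>> carry_out:
  moves:
    - {"linear":[0.01,0,0],"roll":0,"hand":-1}
    - {"linear":[0,0,0],"roll":0,"hand":-1}
    - {"linear":[0,0,0],"roll":0,"hand":-1}
    - {"linear":[0,0,0],"roll":0,"hand":-1}
    - {"linear":[0,0,0],"roll":0,"hand":-1}
    - {"linear":[0,0,0],"roll":0,"hand":-1}
    - {"linear":[0,0,0],"roll":0,"hand":-1}
    - {"linear":[0,0,0],"roll":0,"hand":-1}
    - {"linear":[0,0,0],"roll":0,"hand":-1}
    - {"linear":[0,0,0],"roll":0,"hand":-1}

```text
clock: 29.62
position: [0.565, -0.0485, 0.1259]
tcp_rot: [0.001, 0.636, 0.772, 0.0]
wrist_force: [-2.7, -1.2, 10.5]
gripper_width: 0.0001
```

```bash
python3 - <<'E'
from h import *
go(.5656,-.0502,.135,101.1)
d,p=wrist(); bubble(d,p,.116,'b11.png'); t=get_image('top'); show('t11.png',t['frame'])
E
```

```text
t 29.62 pos [ 0.565  -0.0485  0.1259] xang 101.08 tilt -1.0 q6 -0.36 w 0.0001 F [-2.7 -1.2 10.5]
units [-0.073  0.013 -0.365] roll -0.0021751639880953633
green 305 343 143 276 len 54.6 bubble [323. 212.] len 12.5 off window 0.16
marks [np.int64(186), np.int64(237)] sep 20.6 off marks -0.09
```

View pics/t11.png

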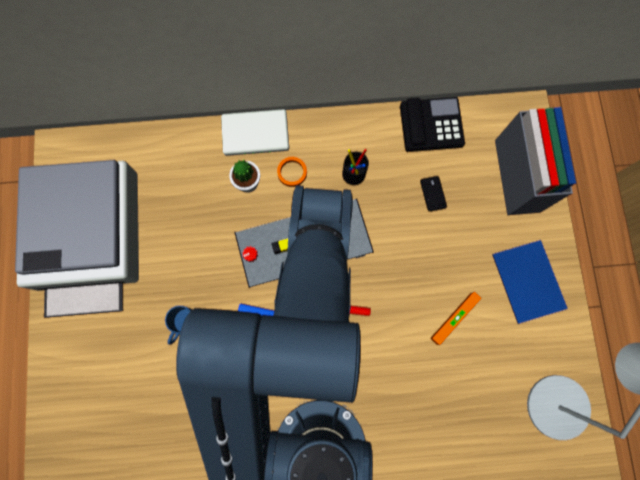

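The bubble is steady and centred, at -0.1 to +0.2 mm with a 10.5 N press. The other objects in view are where they were: mouse (432,193), cactus (244,175), tape (291,171), pen cup (355,167). I'm handing it in.

```bash
python3 -c "
from plant import finish_job
print(finish_job())"
```

```text
the job is handed in; nothing more can be done
None
```

The job is handed in at about 30 s of robot time, with the arm still pressing on the level and the bubble centred.

**What I did:** I gripped the yellow level with 35 N, laid it along the middle of the riser and let go. I then turned the red knob about 1.38 rad clockwise. Last, I pressed on the level's flat top with closed fingers, on the half away from the foot.

**Last checks:** The bubble was 0.1 mm from the middle of its marks, or 0.2 mm measured by the window, with a limit of 2.5 mm. It stayed there over two looks 1.3 s apart, under a press of 10.5–11 N. In all it moved about 6.4–6.9 mm when pressed, so the spring play was fully taken up.

**What disagreed:** The first press left the bubble at +2.3 mm. The fingers were dragging sideways with about 6 N, which held back part of the spring play. Easing that sideways load and pressing again fixed it.

**Other things on the desk:** Those in clear view at the end had not moved. The stapler, screwdriver and mug were partly hidden by the arm in the last picture, so I could not fully check them, but nothing touched them.

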